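File a sample tin in the packed retention rack

TASK

File the loose sample tin in the packed rack, directly beside the one short tin, on the side towards the sprung end plate: slide it in upright, narrow nose first, from the open front, so that it gently spreads the row against the spring, and push it fully home, flush with its neighbours. Do not force it, do not tip any tin of the row, leave them all standing in place, and leave the mug, jar and spoon alone.

Things in the scene. Friction and masses are not known exactly. Their poses are not given: they have to be found in the camera images.
- loose_tin: The tin to file: flat aluminium tin alone on the bench beside the rack, 110 long (x), 26 thick (y), 90 mm tall, 0.11-0.2 kg. Origin: centre of underside; x to its nose (roughly away from robot). In plan: straight sides from x=-41 to +33; then narrows (27 degrees a side) to a rounded nose 6 mm wide at x=+55; the tail narrows likewise to a flat 12 mm wide at x=-55.
- tin_nose (a point): The tip of the loose tin's nose: 55 mm ahead of its origin along its x, at half its height (45 mm up).
- short_tin: The only low tin of the row: same plan shape and axes as loose_tin but 65 mm tall, 0.09 kg, tail to the robot. It is the first, second or third tin from the rack's fixed cheek. The loose tin belongs on its -y side: its origin then 26 mm from this one's along -y, tails flush.
- rack: Open-topped plywood rack fixed to the bench. x: from open front (robot side) to back stop; y: to the fixed cheek; z up; origin on the bench under the middle of the row. Floor 5 mm thick, x -125 to +63 (70 mm apron before the row's tails at x=-55), y -110 to +78. Back stop face at x=+55.5, 75 mm high. Spring's outer cheek at y=-102 to -110, 55 mm high.
- rack_cheek (a point): On the inner face (rack y=+70 mm) of the fixed end cheek, 40 mm above the bench; axes as the rack's. Cheek 75 mm high. Four 26 mm tins stand packed against it, pressed by the sprung plate at the -y end, with no free gap: only the bevelled tail corners leave an upright groove, 14 mm wide and 14 deep, between two tins. Tins on the cheek's side of the entering tin cannot give way.
- end_plate (a joint): Travel (m) of the sprung end plate (6 mm thick, 96 long, 70 high) at the row's -y end: about 0 at the start, grows towards -y as the row spreads (26 mm with the loose tin in, 45 mm at most). It presses the row towards the fixed cheek with about 1.5 N at 0 and 2.3 N at 26 mm. Tins on its side give way: their tails swing aside first, and straighten as the tin goes home.
- row_tin_a: A row tin like loose_tin (90 mm tall, same plan, axes and origin, 0.12 kg), standing on the rack floor, tail to the robot, in one of the three places nearest the fixed cheek. Tins, rack and plate are smooth (friction about 0.3): sliding and wedging the loose tin in takes up to about 15 N along x; much more means that it is jammed or home.
- row_tin_b: A row tin like row_tin_a, also in one of the three places nearest the fixed cheek.
- row_tin_c: A row tin like row_tin_a, always the last, against the sprung end plate.
- mug: Bystander: white ceramic mug, radius 38 mm, 90 mm high; origin at the centre of its underside. It stands on the opposite side of the rack from the loose tin.
- jar: Bystander: closed amber jar, radius 32 mm, 100 mm high, left of the rack and further back; origin at the centre of its underside.
- spoon: Bystander: steel cupping spoon lying on the bench right of the rack and further back.
Things that resemble listed ones, but are neither listed nor needed, are in the scene too. Leave any brown, pink or yellow look-alike of the row_tin_c alone.

How it is judged (in metres and radians):
On the way:
1. the loose tin, upright on or just over the rack floor, has its nose between the short tin and the next tin towards the sprung plate, its tail still sticking out of the front (x of loose_tin in the frame of short_tin between -0.085 and -0.02 m and y of loose_tin in the frame of short_tin between -0.034 and -0.01 m and x of tin_nose in the frame of short_tin above -0.04 m and angle between loose_tin's own z axis and vertical below 0.2 rad and z of loose_tin in the frame of rack below 0.02 m), for 0.1 s.
At the end, for the whole second after the job is handed in: The loose tin stands still on the rack floor beside the short tin on its sprung-plate side (22 to 31 mm centre to centre), tails flush within 5 mm, nose to the back stop, square within 0.1 rad; all five tins upright within 0.1 rad, on the rack floor, within 6 mm of fully home (x of loose_tin in the frame of short_tin between -0.005 and 0.005 m and y of loose_tin in the frame of short_tin between -0.031 and -0.022 m and angle between the x axis of loose_tin and the x axis of rack, either way round below 0.1 rad and z of each of loose_tin, short_tin, row_tin_a, row_tin_b, row_tin_c in the frame of rack below 0.009 m and x of each of loose_tin, short_tin, row_tin_a, row_tin_b, row_tin_c in the frame of rack above -0.006 m and x of tin_nose in the frame of rack above 0.04 m and linear speed of loose_tin below 0.01 m/s and angle between each of short_tin, row_tin_a, row_tin_b, row_tin_c, loose_tin's own z axis and vertical below 0.1 rad); the robot touches nothing.
It fails at once if a tin of the row is tipped over (more than 0.3 rad) (angle between any of short_tin, row_tin_a, row_tin_b, row_tin_c's own z axis and vertical above 0.3 rad).
It fails at once if the loose tin is forced: more than 40 N between it and a tin of the row or the rack (contact force between loose_tin and short_tin above 40 N or contact force between loose_tin and row_tin_a above 40 N or contact force between loose_tin and row_tin_b above 40 N or contact force between loose_tin and row_tin_c above 40 N or contact force between loose_tin and rack above 40 N).
It fails at once if a bystander (mug, jar, spoon) is pushed more than 30 mm (distance of any of mug, jar, spoon from where it was at the start of the episode above 0.03 m).
It also fails if it takes over 69 s, if anything falls off the work surface, if the arm or the gripper's body presses on something with over 40 N, if the wrist force passes 120 N, or if a joint passes its speed limit or range.

ROBOT

A 6-joint arm with a two-finger parallel gripper is mounted at the origin on the work surface. World frame = base frame: x ahead of the robot, y to its left, z up, the work surface at z = 0. Lengths are in mm, angles in rad, forces in N, time in s.
With the tool pointing down it reaches from about 300 to 750 mm from the base axis. Payload 8.5 kg.
Tool frame: the origin (TCP) lies on the centre line of the jaws, within the pads' length; the fingertips stand 25 mm ahead of it and the grasp point (between the pads) lies 6 mm ahead of it; z points along the fingers, x is the direction in which the jaws open and shut, and the axes are right-handed (so a half turn about z gives the same grasp; the last joint's range is limited). The gripper opens to 88 mm and grips with 3 to 60 N. Pads are 18 mm wide; open, the fingers measure 123 mm over their backs; the gripper's body (75 mm by 187 mm) begins 45 mm behind the grasp point.
Start: joints at [1.016, 0.381, 1.297, -0, 1.464, -0.215], TCP at [183.305, 518.536, 263.748] pointing down, gripper open.
Joint ranges: [-3.11, 3.11], [-0.89, 2.33], [0.22, 2.48], [-1.42, 4.56], [0.17, 2.85], [-2.88, 2.88]. Speed limits (rad/s): [2.39, 2.39, 3.14, 3.14, 3.14, 3.14].

INTERFACE

Orientations are given as a rotation vector (axis times angle).
In Python, from rig import telemetry, grab_frame, ticket, models gives the robot as it stands. The module is installed in compiled form; this text tells all that it offers.
- The arm moves only by the tool carry_out, never from a script. Its arguments are lists of equal length, an entry for each row: "jaw": the finger opening in mm, from 0 to 88.1; "offset": the shift along the tool's x, y, z in mm, a list of three; "spin": the turn about the tool's z in degrees. A call has 1 to 20 rows; each row is the pose to reach, as a shift and turn from the pose commanded when the call began, along the tool's axes at that moment; what a row does not reach only later rows make up. A row lasts 1/8 s, in which the tool goes at most 62.5 mm and 10.7 degrees, less where a joint would pass 70% of its speed; a pose out of reach is approached as far as the arm can. A call with a gripper value outside its range is refused whole. The fingers move at their own pace and stop on an object; the grip force is fixed at half the most. Time passes only in rows, so rows that repeat a pose let the fingers close. It gives the time, the measured TCP pose, the force and the opening at its end, in the units of the state.
- telemetry.state(): the state, without advancing time (a new reading comes with each control period).
- grab_frame(name): name is "scene" or "side" or "wrist"; returns a dict with "frame" (420x560x3 uint8, blue, green, red), "K" (3x3 intrinsics, pixels), "R" (3x3) and "t" (3): a world point X has camera coordinates R X + t; the wrist camera has in their place "T_tool_cam" (4x4, takes a point from camera to tool coordinates, whose origin is the TCP and whose axes are the tool frame's). Camera axes: x right, y down, z forward; pixel columns grow to the right and rows downward; lengths in mm; the calibration is good to about 2 mm. A picture is of the moment at which its call begins: read the wrist's pose just before it. There is no depth.
- ticket.job_done(): hands the job in, once; it reports no verdict.
Trained networks look in the newest picture that a camera, given by its name, has taken for a name from the list of things; names that differ only in an ending like _2 or _b are one class to them, and where a whole thing is asked for, a point or a joint stands for the part that bears it (a point fixed in the world has none). Each returns a list of dicts, best first, with "conf" (0 to 1); they miss things now and then, are a little off and sometimes report something else, mostly with a low value. They report only what shows in the picture. A call takes as long as a camera call. They do not tell look-alikes from the thing itself.
- models.silhouettes(camera, thing): "region" (420x560 bool, what is visible of it).
- models.tip_of(camera, thing): "location" ([x, y, z] in mm, in world coordinates, good to about 4 mm: a listed point, or the origin of a listed thing).
The state is a dict: "time": time; "q": joint angles; "joint_vel": joint speeds; "joint_efforts": joint torques, N m; "position": TCP position; "orientation": TCP orientation; "ft_force": force on the tool from outside, world axes, zero at the start; "ft_torque": the same for the moment, N m; "finger_gap": finger opening in mm.
Only numpy, scipy, OpenCV 4.12 (cv2) and the standard library are available. Lean on these libraries where they do the work, as an engineer would, in place of code of your own. Each camera call takes 0.05 s, during which the arm holds its last target. There are 200 camera calls.

## Working session

There is one attempt and no reset: what is moved stays moved. The work goes in short steps, Python scripts to look and compute and a tool call to move; the robot and the scene stay as the last step left them, time stands still between calls to the robot, and variables do not carry over. Pictures are saved under pics/ and viewed, about 8 in all and at most 12, crops included, and the job is handed in when it is done.

Besides the shell and the picture viewer there is one more tool, called after "Request:" by a JSON object that holds its "fn" and its "kwargs". carry_out: Moves the arm, as the interface text tells. Its arguments: {"type":"object","properties":{"jaw":{"type":"array"},"offset":{"type":"array"},"spin":{"type":"array"}},"required":["jaw","offset","spin"]}

```bash
mkdir -p pics; cat > h.py <<'E'
import numpy as np, cv2
from rig import telemetry, grab_frame, ticket, models
from scipy.spatial.transform import Rotation as Ro
np.set_printoptions(precision=3,suppress=True)
def tool():
    s=telemetry.state(); return Ro.from_rotvec(s["orientation"]).as_matrix(), np.array(s["position"])
def cam(name):
    R,p=tool(); f=grab_frame(name)
    if name=="wrist":
        T=np.array(f["T_tool_cam"]); Rwc=R@T[:3,:3]; twc=R@T[:3,3]+p
        f["R"]=Rwc.T; f["t"]=-Rwc.T@twc
    f["R"]=np.array(f["R"]); f["t"]=np.array(f["t"]).ravel(); f["K"]=np.array(f["K"]); return f
def unproj(f,uv,z):
    d=f["R"].T@np.linalg.inv(f["K"])@np.array([uv[0],uv[1],1.]); c=-f["R"].T@f["t"]
    return c+d*(z-c[2])/d[2]
def proj(f,X):
    q=f["K"]@(f["R"]@np.array(X,float)+f["t"]); return q[:2]/q[2]
def look(cam_,things):
    for t in things:
        print(cam_,t,[(round(d["conf"],2),np.round(d["location"],1).tolist()) for d in models.tip_of(cam_,t)[:4]])
E
python3 - <<'E'
from h import *
s=telemetry.state(); R,p=tool(); print(s["time"],p,R,s["ft_force"],s["finger_gap"])
fs=[]
for c in("scene","side"):
    f=cam(c); cv2.imwrite(f"pics/{c}0.png",f["frame"]); print(c,"campos",-f["R"].T@f["t"])
    look(c,["loose_tin","tin_nose","short_tin","rack","rack_cheek","row_tin_a","mug","jar"])
E
```

```text
0.0 [183.164 518.336 263.145] [[ 0.333  0.943 -0.001]
 [ 0.943 -0.333 -0.001]
 [-0.001 -0.    -1.   ]] [0.345 0.347 0.076] 87.83956125195257
scene campos [1126.42   282.329  882.912]
scene loose_tin [(0.78, [457.3, -330.3, -3.9])]
scene tin_nose [(0.91, [505.2, -335.7, 43.0]), (0.69, [619.5, 34.6, 5.0])]
scene short_tin [(0.64, [625.3, 67.3, 3.8])]
scene rack [(0.66, [631.2, 102.1, 44.8]), (0.62, [625.1, 35.5, -0.8])]
scene rack_cheek [(0.74, [633.3, 101.6, 42.5])]
scene row_tin_a [(0.9, [617.9, 9.8, 7.3]), (0.73, [804.9, 0.9, -2.1]), (0.73, [589.7, -189.9, -1.4]), (0.65, [621.4, 38.7, 2.7])]
scene mug [(0.76, [471.7, 316.9, -4.3])]
scene jar [(0.62, [667.6, 327.5, -3.2]), (0.61, [619.3, 7.9, 6.7])]
side campos [  96.709 -541.919  734.394]
side loose_tin [(0.8, [457.0, -332.7, 2.7])]
side tin_nose [(0.75, [505.0, -328.6, 46.5]), (0.17, [455.9, -330.2, 0.4])]
side short_tin []
side rack [(0.92, [624.0, 36.6, -2.1])]
side rack_cheek []
side row_tin_a [(0.79, [619.1, 7.0, 8.9]), (0.75, [797.1, 165.5, 3.0]), (0.67, [802.1, -1.9, 0.2]), (0.64, [591.2, -189.8, -1.7])]
side mug [(0.97, [476.1, 319.6, 1.8])]
side jar [(0.67, [670.2, 331.5, -0.9])]
```

View pics/scene0.png

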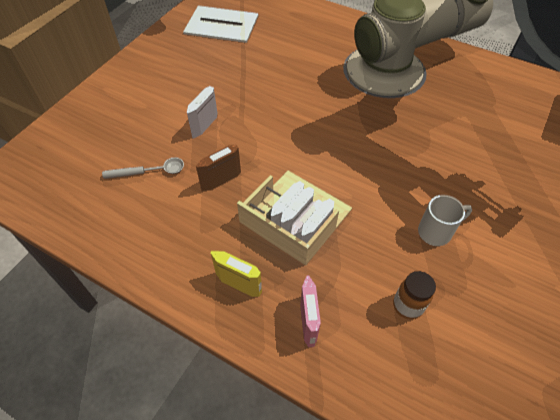

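View pics/side0.png

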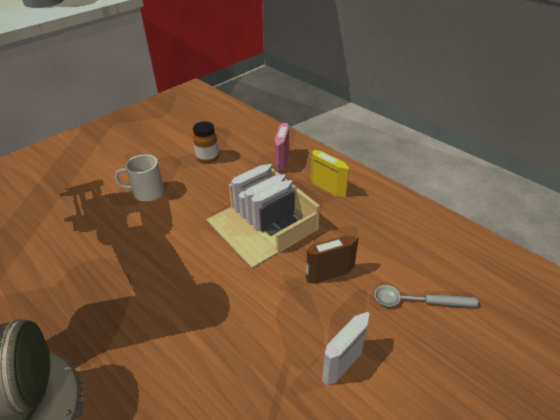

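The scene view shows the rack at about (295,215), with the low tin in the gap near (303,207), second from the cheek on the right. The loose grey tin is at (202,110). The side view agrees. The brown, pink and yellow tins are decoys.

```bash
python3 - <<'E'
from h import *
f=grab_frame("wrist"); print(f["T_tool_cam"],f["K"])
R,p=tool()
print("to (520,50,300):",R.T@(np.array([520,50,300])-p))
E
```

```text
[[   1.      -0.       0.001    0.731]
 [   0.       0.952    0.307  -79.972]
 [  -0.001   -0.307    0.952 -122.226]
 [   0.       0.       0.       1.   ]] [[297.862   0.    285.611]
 [  0.    297.862 207.921]
 [  0.      0.      1.   ]]
to (520,50,300): [-329.532  473.617  -36.241]
```

Request:
{"fn": "carry_out", "kwargs": {"jaw": [88,88,88,88,88,88,88,88,88,88,88,88,88,88], "offset": [[-30,43,-36],[-60,86,-36],[-90,129,-36],[-120,172,-36],[-150,215,-36],[-180,258,-36],[-210,301,-36],[-240,344,-36],[-270,387,-36],[-300,430,-36],[-330,474,-36],[-330,474,-36],[-330,474,-36],[-330,474,-36]], "spin": [-2,-4,-6,-8,-10,-12,-14,-16,-18,-19.5,-19.5,-19.5,-19.5,-19.5]}}

```text
time: 2.7
position: [519.6, 50.4, 300.0]
orientation: [2.219, 2.224, 0.0]
ft_force: [1.0, 0.5, -0.3]
finger_gap: 87.7
```

```bash
python3 - <<'E'
from h import *
s=telemetry.state(); R,p=tool(); print(s["time"],p,R)
f=cam("wrist"); cv2.imwrite("pics/w1.png",f["frame"])
look("wrist",["short_tin","rack","rack_cheek","row_tin_a","tin_nose"])
np.savez("w1.npz",R=f["R"],t=f["t"],K=f["K"])
E
```

```text
2.7 [519.611  50.449 300.025] [[-0.002  1.     0.   ]
 [ 1.     0.002  0.   ]
 [ 0.     0.    -1.   ]]
wrist short_tin [(0.82, [630.0, 64.4, 5.9])]
wrist rack []
wrist rack_cheek [(0.68, [627.9, 62.2, 4.6])]
wrist row_tin_a [(0.98, [622.1, 39.2, 5.1]), (0.79, [626.7, 90.0, 4.4]), (0.77, [593.9, -187.8, 1.8]), (0.64, [805.8, 165.1, -1.4])]
wrist tin_nose [(0.65, [451.0, -334.3, -0.3])]
```

View pics/w1.png

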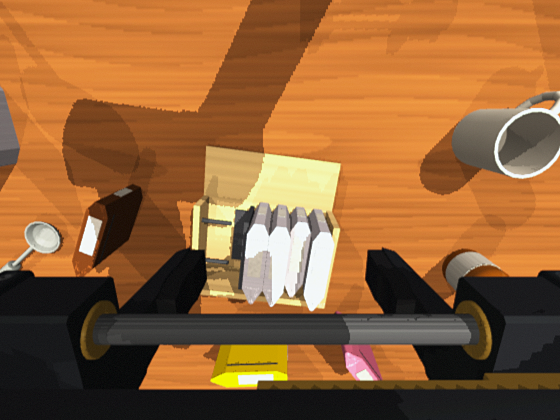

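The wrist view shows, from left to right, the sprung plate at 240, tins at 257 and 280, the lower (smaller) tin at 298, and a tin against the cheek at 320. The apron's front corners are at (206,147) and (340,163). I'll zoom in on this area.

```bash
python3 - <<'E'
import cv2
i=cv2.imread("pics/w1.png")[140:315,185:350]
cv2.imwrite("pics/w1c.png",cv2.resize(i,None,fx=3.4,fy=3.4,interpolation=cv2.INTER_CUBIC))
E
```

```text
(no output)
```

View pics/w1c.png

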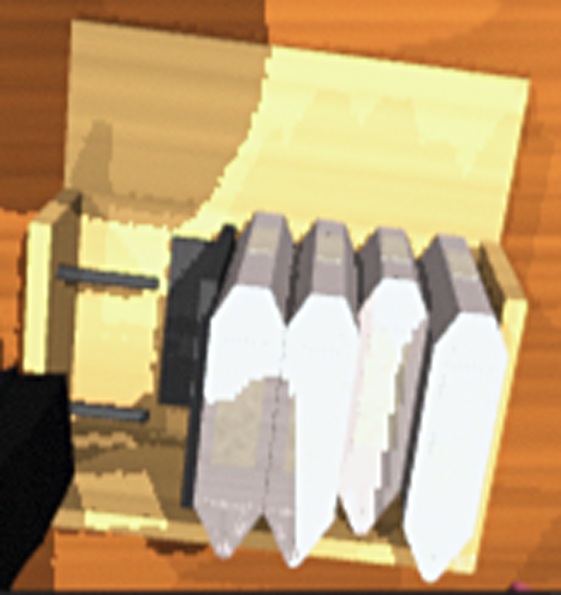

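```bash
python3 - <<'E'
from h import *
from scipy.optimize import least_squares
f=dict(np.load("w1.npz"))
P=[((72,20),(-125,-110,5)),((528,80),(-125,78,5)),((250,286),(-55,-21,95)),((322,294),(-55,5,95)),((392,279),(-55,31,70)),((469,313),(-55,57,95)),
((222,556),(55,-21,95)),((293,566),(55,5,95)),((361,533),(55,31,70)),((430,580),(55,57,95))]
uv=np.array([p[0] for p in P])/3.4+[185,140]; X=np.array([p[1] for p in P],float)
def w(v):
    c,s=np.cos(v[2]),np.sin(v[2]); return np.c_[v[0]+c*X[:,0]-s*X[:,1],v[1]+s*X[:,0]+c*X[:,1],X[:,2]]
def r(v): return np.ravel([proj(f,x) for x in w(v)]-uv)
o=least_squares(r,[625,36,-.1],loss="soft_l1"); print(o.x); print(r(o.x).reshape(-1,2))
R,p=tool(); print(R.T@(np.array([437,-331,300])-p))
E
```

```text
[623.233  34.131  -0.123]
[[-1.056  0.518]
 [-0.938 -0.201]
 [ 0.336  0.321]
 [ 1.118  0.533]
 [ 1.276  0.036]
 [ 1.424  0.03 ]
 [ 0.269  0.088]
 [-0.548 -0.72 ]
 [-0.884 -0.288]
 [-1.025 -0.603]]
[-380.708  -83.473   -0.108]
```

Request:
{"fn": "carry_out", "kwargs": {"jaw": [88,88,88,88,88,88,88,88,88,88], "offset": [[-48,-15,0],[-96,-30,0],[-144,-45,0],[-192,-60,0],[-240,-75,0],[-288,-90,0],[-336,-105,0],[-381,-120,0],[-381,-120,0],[-381,-120,0]], "spin": [0,0,0,0,0,0,0,0,0,0]}}

```text
time: 4.25
position: [400.6, -331.0, 299.7]
orientation: [-2.221, -2.222, -0.001]
ft_force: [0.2, -0.1, -0.3]
finger_gap: 87.9
```

```bash
python3 - <<'E'
from h import *
s=telemetry.state(); R,p=tool(); print(s["time"],p,s["q"])
f=cam("wrist"); look("wrist",["loose_tin","tin_nose"])
np.savez("w2.npz",R=f["R"],t=f["t"],K=f["K"])
m=models.silhouettes("wrist","loose_tin")[0]["region"]; v,u=np.where(m); print(u.min(),u.max(),v.min(),v.max())
u0=max(u.min()-15,0);v0=max(v.min()-15,0); i=f["frame"][v0:v.max()+15,u0:u.max()+15]; print(u0,v0,i.shape)
cv2.imwrite("pics/w2c.png",cv2.resize(i,None,fx=4,fy=4,interpolation=cv2.INTER_CUBIC))
E
```

```text
4.25 [ 400.551 -331.038  299.728] [-0.919  0.303  1.311  0.     1.528 -2.49 ]
wrist loose_tin [(0.79, [453.6, -331.6, -0.6])]
wrist tin_nose []
272 294 170 269
257 155 (129, 52, 3)
```

View pics/w2c.png

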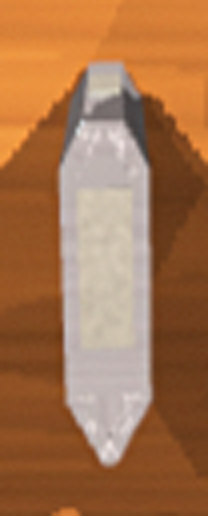

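The crop shows the loose tin upright, with the tail's top edge at about (104,120) and the nose at about (109,466).

```bash
python3 - <<'E'
from h import *
f=dict(np.load("w2.npz"))
g=lambda a:unproj(f,np.array(a)/4+[257,155],90)
a,b=g((104,120)),g((109,466)); print(a,b,b-a,np.linalg.norm(b-a),np.arctan2(*(b-a)[1::-1]))
l,r=g((61,280)),g((152,280)); print(l,r)
m=(l+r)/2; print("mid",m)
c=(a+b)/2; R,p=tool(); d=(b-a)/np.linalg.norm(b-a); t=c-31*d; t[2]=66+6
print("target",t,R.T@(t-p))
E
```

```text
[ 400.502 -333.      90.   ] [ 512.059 -331.66    90.   ] [111.557   1.341   0.   ] 111.56521135192598 0.012016767478151778
[ 449.444 -345.928   90.   ] [ 449.435 -318.783   90.   ]
mid [ 449.439 -332.356   90.   ]
target [ 425.283 -332.703   72.   ] [ -2.068  24.346 227.994]
```

Request:
{"fn": "carry_out", "kwargs": {"jaw": [88,88,88,88,88,88,88,20,20,20,20,20,20,20], "offset": [[-2,24.5,45],[-2,24.5,90],[-2,24.5,135],[-2,24.5,180],[-2,24.5,215],[-2,24.5,236.5],[-2,24.5,236.5],[-2,24.5,236.5],[-2,24.5,236.5],[-2,24.5,236.5],[-2,24.5,236.5],[-2,24.5,236.5],[-2,24.5,236.5],[-2,24.5,236.5]], "spin": [-0.7,-0.7,-0.7,-0.7,-0.7,-0.7,-0.7,-0.7,-0.7,-0.7,-0.7,-0.7,-0.7,-0.7]}}

```text
time: 6.2
position: [424.9, -333.7, 63.3]
orientation: [2.207, 2.236, -0.0]
ft_force: [-0.1, 0.2, 0.3]
finger_gap: 25.8
```

```bash
python3 - <<'E'
from h import *
s=telemetry.state(); R,p=tool(); print(s["time"],p,R[:,0],s["ft_force"],s["finger_gap"])
# rack target: tin origin at rack (x,5+0) => tcp = tin origin -31 along x
# loose tin slot: y=31-26=5, if short at 31
def W(x,y,yaw=-.123,o=(623.2,34.1)): return np.array([o[0]+np.cos(yaw)*x-np.sin(yaw)*y,o[1]+np.sin(yaw)*x+np.cos(yaw)*y])
for x in(-140,-110,-85,-34): print(x,W(x,18),W(x-31,18),W(x-31,5))
up=p+[0,0,150]
t=np.r_[W(-140-31,18),p[2]+150]; print(R.T@(t-p))
E
```

```text
6.2 [ 424.906 -333.668   63.254] [-0.013  1.    -0.   ] [-0.148  0.199  0.257] 25.820307760627173
-140 [486.466  69.141] [455.7    72.944] [454.105  60.042]
-110 [516.239  65.46 ] [485.474  69.263] [483.879  56.362]
-85 [541.051  62.393] [510.285  66.196] [508.69   53.294]
-34 [591.665  56.135] [560.899  59.939] [559.305  47.037]
[ 406.178   35.973 -150.021]
```

Request:
{"fn": "carry_out", "kwargs": {"jaw": [20,20,20,20,20,20,20,20,20,20,20,20,20,20,20,20,20], "offset": [[0,0,-20],[0,0,-60],[0,0,-110],[40,4,-140],[85,8,-140],[130,13,-140],[175,18,-140],[220,22,-140],[265,27,-140],[310,31,-140],[350,35,-140],[380,38,-140],[402.6,40.6,-140],[402.6,40.6,-110],[402.6,40.6,-70],[402.6,40.6,-40],[402.6,40.6,-40]], "spin": [0,0,0,0,1,2,3,4,5,6,7,7.8,7.8,7.8,7.8,7.8,7.8]}}

```text
time: 8.32
position: [459.3, 69.5, 101.8]
orientation: [-2.352, -2.078, 0.005]
ft_force: [0.4, -0.5, -1.0]
finger_gap: 25.8
```

```bash
python3 - <<'E'
from h import *
s=telemetry.state(); R,p=tool(); print(s["time"],p,R[:,0],s["ft_force"],s["finger_gap"])
f=cam("wrist"); cv2.imwrite("pics/w3.png",f["frame"])
np.savez("w3.npz",R=f["R"],t=f["t"],K=f["K"])
def W(x,y,z,yaw=-.123,o=(623.2,34.1)): return np.array([o[0]+np.cos(yaw)*x-np.sin(yaw)*y,o[1]+np.sin(yaw)*x+np.cos(yaw)*y,z])
for q in[(-55,31,70),(-55,5,95),(-55,-21,95),(-55,57,95)]: print(q,proj(f,W(*q)))
i=f["frame"]; cv2.imwrite("pics/w3b.png",cv2.resize(i[120:420,180:400],None,fx=2,fy=2,interpolation=cv2.INTER_CUBIC))
E
```

```text
8.325 [459.342  69.541 101.843] [ 0.123  0.992 -0.   ] [ 0.357 -0.545 -1.031] 25.805705975335673
(-55, 31, 70) [307.568 404.686]
(-55, 5, 95) [267.742 443.018]
(-55, -21, 95) [225.011 443.048]
(-55, 57, 95) [353.195 442.96 ]
```

View pics/w3b.png

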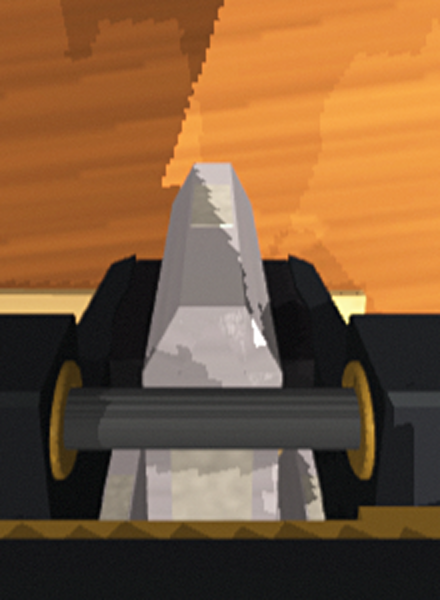

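The row is hidden from this pose: only the tin's tail between the fingers shows, at about (212,165) to (212,385) in the crop. I'll raise the arm and move forward so the camera sits over the row's tails.

Request:
{"fn": "carry_out", "kwargs": {"jaw": [20,20,20,20,20,20,20,20,20], "offset": [[0,0,-50],[0,0,-100],[0,40,-100],[0,80,-100],[0,120,-100],[0,155,-100],[0,177,-100],[0,177,-100],[0,177,-100]], "spin": [0,0,0,0,0,0,0,0,0]}}

```text
time: 9.5
position: [635.3, 47.9, 204.2]
orientation: [2.354, 2.08, 0.0]
ft_force: [0.2, -0.2, -0.7]
finger_gap: 25.7
```

```bash
python3 - <<'E'
from h import *
s=telemetry.state(); R,p=tool(); print(s["time"],p,R[:,0],s["ft_force"],s["finger_gap"])
f=cam("wrist"); cv2.imwrite("pics/w4.png",f["frame"])
np.savez("w4.npz",R=f["R"],t=f["t"],K=f["K"],RT=R,p=p)
def W(x,y,z,yaw=-.123,o=(623.2,34.1)): return np.array([o[0]+np.cos(yaw)*x-np.sin(yaw)*y,o[1]+np.sin(yaw)*x+np.cos(yaw)*y,z])
for q in[(-55,31,70),(-55,5,95),(-55,-21,95),(-55,57,95),(55,5,95)]: print(q,proj(f,W(*q)))
for q in[(-6,-24,-26.7),(6,-24,-26.7),(-13,-10,-26.7),(13,-10,-26.7),(-6,-24,63.3),(6,-24,63.3)]: print("held",q,proj(f,R@np.array(q)+p))
i=f["frame"]; cv2.imwrite("pics/w4b.png",cv2.resize(i[60:310,180:390],None,fx=2.4,fy=2.4,interpolation=cv2.INTER_CUBIC))
E
```

```text
9.5 [635.311  47.875 204.174] [ 0.123  0.992 -0.   ] [ 0.208 -0.155 -0.705] 25.6585671791959
(-55, 31, 70) [303.505 129.932]
(-55, 5, 95) [270.936 131.878]
(-55, -21, 95) [236.455 131.886]
(-55, 57, 95) [339.89  131.863]
(55, 5, 95) [272.882 262.462]
held (-6, -24, -26.7) [266.765 273.43 ]
held (6, -24, -26.7) [299.846 273.421]
held (-13, -10, -26.7) [248.928 306.25 ]
held (13, -10, -26.7) [317.858 306.229]
held (-6, -24, 63.3) [275.035 201.946]
held (6, -24, 63.3) [293.488 201.944]
```

View pics/w4b.png

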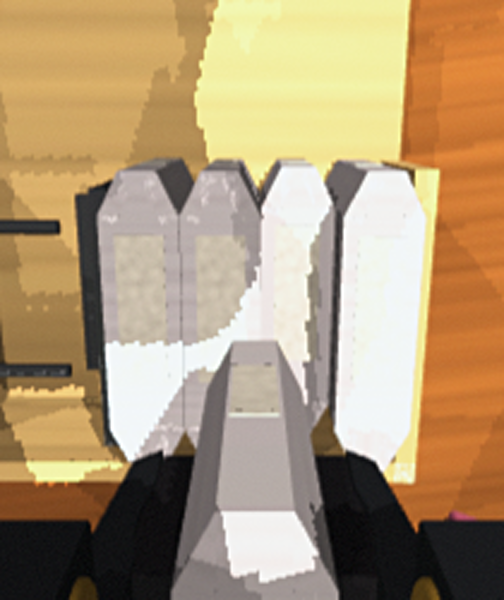

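The row is clear in the crop. The upright joint where the short tin meets tin a is at about (262,205), the c/a joint is at (181,215), and the held tin's lower tail edge runs (232–277,341).

```bash
cat > fit.py <<'E'
from h import *
from scipy.optimize import least_squares
f=dict(np.load("w4.npz")); RT,p=f["RT"],f["p"]
P=[((98,213),(-41,-34,95)),((181,215),(-41,-8,95)),((345,213),(-41,44,95)),((424,215),(-41,70,95)),((262,205),(-41,18,70)),((332,205),(-41,44,70)),
((105,440),(33,-34,95)),((183,435),(33,-8,95)),((335,440),(33,44,95)),((411,440),(33,70,95)),
((142,170),(-55,-21,95)),((218,172),(-55,5,95)),((297,168),(-55,31,70)),((392,170),(-55,57,95))]
H=[((232,341),(-6,-24,63.3)),((277,341),(6,-24,63.3)),((219,512),(-6,-24,-26.7)),((302,512),(6,-24,-26.7))]
uv=np.array([q[0] for q in P+H])/2.4+[180,60]
def r(v):
    c,s=np.cos(v[2]),np.sin(v[2]); o=[]
    for _,X in P: o.append([v[0]+c*X[0]-s*X[1],v[1]+s*X[0]+c*X[1],X[2]])
    for _,X in H: o.append(RT@np.array(X)+p)
    # camera bias in tool axes (v3,v4) lateral/fore
    b=RT@np.array([v[3],v[4],0])
    return np.ravel([proj(f,x+b) for x in np.array(o)]-uv)
o=least_squares(r,[623,34,-.12,0,0],loss="soft_l1"); print(o.x); print(r(o.x).reshape(-1,2))
E
python3 fit.py
```

```text
[622.459  33.047  -0.128   1.673  -0.005]
[[ 0.509  0.896]
 [-0.201  0.211]
 [-0.829  1.34 ]
 [ 0.086  0.654]
 [-0.431  0.916]
 [ 1.061  1.051]
 [ 3.028 -4.998]
 [ 1.334 -2.796]
 [-0.422 -4.643]
 [-1.316 -4.525]
 [-1.713  0.087]
 [ 1.137 -0.592]
 [ 0.71  -0.649]
 [-2.373  0.55 ]
 [ 0.94  -0.145]
 [ 0.644 -0.148]
 [ 0.126  0.082]
 [-1.377  0.074]]
```

Request:
{"fn": "carry_out", "kwargs": {"jaw": [20,20,20,20,20,20,20,20,20,20,20], "offset": [[0,-40,0],[0,-90,0],[-1,-135,0],[-1,-174,0],[-1,-174,40],[-1,-174,80],[-1,-174,110],[-1,-174,125],[-1,-174,133],[-1,-174,133],[-1,-174,133]], "spin": [0,0.3,0.3,0.3,0.3,0.3,0.3,0.3,0.3,0.3,0.3]}}

```text
time: 10.92
position: [463.5, 68.1, 71.0]
orientation: [2.359, 2.074, 0.001]
ft_force: [0.0, -0.1, -1.7]
finger_gap: 25.8
```

```bash
cat > st.py <<'E'
from h import *
o=np.array([622.46,33.05]);yaw=-.128;ex=np.array([np.cos(yaw),np.sin(yaw)]);ey=np.array([-ex[1],ex[0]])
def st():
    s=telemetry.state(); R,p=tool(); d=p[:2]-o; F=np.array(s["ft_force"])
    print("t",s["time"],"tcp rack",d@ex,d@ey,p[2],"origin x",d@ex+31,"yaw",np.arctan2(-R[0,0],R[1,0]),"F rack",F[:2]@ex,F[:2]@ey,F[2],"T",np.array(s["ft_torque"]),"gap",s["finger_gap"])
E
python3 - <<'E'
from st import *
st()
for c in("scene",):
    f=cam(c); 
    look(c,["loose_tin","tin_nose","short_tin","row_tin_a"])
st()
E
```

```text
t 10.925 tcp rack -162.1620201183761 14.466151624244182 70.99948454374231 origin x -131.1620201183761 yaw -0.12854147348095998 F rack 0.03591689310378395 -0.11731948957982169 -1.6917365738982513 T [ 0.045  0.012 -0.025] gap 25.808581590058395
scene loose_tin [(0.72, [494.7, 67.9, 4.2])]
scene tin_nose [(0.66, [544.1, 58.9, 52.5])]
scene short_tin [(0.77, [630.2, 70.7, 7.0])]
scene row_tin_a [(0.94, [632.7, 95.9, 3.8]), (0.84, [621.2, 35.9, 5.5]), (0.77, [589.0, -190.6, 0.8]), (0.75, [620.3, 10.8, 6.7])]
t 11.175 tcp rack -162.29616582546495 14.442822277473379 70.56102784890554 origin x -131.29616582546495 yaw -0.12860811671050562 F rack -0.32929193148790437 -0.18632604339093464 -2.8689021287432386 T [ 0.017 -0.007 -0.01 ] gap 25.738311301385846
```

Request:
{"fn": "carry_out", "kwargs": {"jaw": [20,20,20,20,20,20,20,20,20], "offset": [[0,10,0],[0,18,0],[0,21,0],[0,24,0],[0,27,0],[0,29,0],[0,31,0],[0,33,0],[0,33,0]], "spin": [0,0,0,0,0,0,0,0,0]}}

```text
time: 12.3
position: [496.0, 63.9, 70.2]
orientation: [-2.359, -2.074, -0.0]
ft_force: [-0.8, 2.4, -2.8]
finger_gap: 25.9
```

```bash
python3 -c "
from st import *
st()"
```

```text
t 12.3 tcp rack -129.3387128475862 14.46993199422093 70.19880209359697 origin x -98.33871284758621 yaw -0.12850041922046954 F rack -1.1002754808430422 2.2307094056045007 -2.7625966017106784 T [0.428 0.338 0.131] gap 25.91521640444394
```

Request:
{"fn": "carry_out", "kwargs": {"jaw": [20,20,20,20,20,20], "offset": [[-0.8,2,0],[-1.7,4,0],[-2.6,6,0],[-3.6,8,0],[-4.6,10,0],[-4.6,10,0]], "spin": [0,0,0,0,0,0]}}

```text
time: 13.05
position: [505.7, 57.8, 70.3]
orientation: [2.359, 2.073, 0.001]
ft_force: [-0.2, 2.8, -2.2]
finger_gap: 26.1
```

```bash
python3 -c "
from st import *
st()"
```

```text
t 13.05 tcp rack -118.9988926738975 9.662434491794281 70.27650814685595 origin x -87.9988926738975 yaw -0.1288259281487301 F rack -0.5088633032480748 2.733644371345933 -2.224671187136333 T [0.384 0.255 0.122] gap 26.104518721432513
```

Request:
{"fn": "carry_out", "kwargs": {"jaw": [20,20,20,20,20,20,20,20,20,20,20], "offset": [[-1,2,0],[-2,4,0],[-3,6,0],[-4,8,0],[-5,10.5,0],[-6,13,0],[-6,16,0],[-6,19,0],[-6,22,0],[-6,25,0],[-6,25,0]], "spin": [0,0,0,0,0,0,0,0,0,0,0]}}

```text
time: 14.42
position: [529.8, 48.8, 70.3]
orientation: [2.359, 2.074, 0.001]
ft_force: [0.3, 2.9, -2.7]
finger_gap: 25.8
```

```bash
python3 -c "
from st import *
st()
f=cam('side'); cv2.imwrite('pics/s2.png',cv2.resize(f['frame'][130:290,170:360],None,fx=3.5,fy=3.5,interpolation=cv2.INTER_CUBIC))
"
```

```text
t 14.425 tcp rack -93.93277142430331 3.787608231009872 70.26584801200856 origin x -62.93277142430331 yaw -0.12860270743519017 F rack -0.07358290517682353 2.948575879132277 -2.7307208596331414 T [0.622 0.132 0.241] gap 25.75591353708965
```

View pics/s2.png

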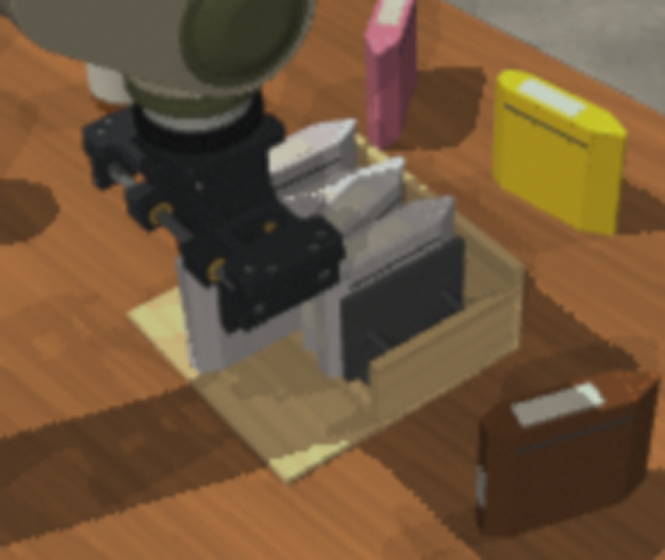

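The insertion is going well: the nose is in, the plate has spread and the tins are upright.

Request:
{"fn": "carry_out", "kwargs": {"jaw": [20,20,20,20,20,20,20,20,20], "offset": [[0,3,0],[0,6,0],[0,9,0],[0,12,0],[0,15,0],[0,18,0],[0,20,0],[0,22,0],[0,22,0]], "spin": [0,0,0,0,0,0,0,0,0]}}

```text
time: 15.6
position: [551.1, 46.2, 70.1]
orientation: [-2.359, -2.074, 0.0]
ft_force: [-1.4, 4.0, -2.3]
finger_gap: 25.8
```

```bash
python3 -c "
from st import *
st()
"
```

```text
t 15.6 tcp rack -72.41215441864891 3.906177341824364 70.06718886326186 origin x -41.41215441864891 yaw -0.12851935741666956 F rack -1.9238856669810556 3.780445322798565 -2.250909814929937 T [0.797 0.49  0.262] gap 25.796837032702946
```

Request:
{"fn": "carry_out", "kwargs": {"jaw": [20,20,45,45,45,45,45,45,45,45,0,0,0,0,0,0,0], "offset": [[0,0,1.2],[0,0,1.2],[0,0,1.2],[0,0,1.2],[0,0,1.2],[0,-10,1.2],[0,-25,1.2],[0,-40,1.2],[1,-48,1.2],[1,-48,7],[1,-48,7],[1,-48,7],[1,-48,7],[1,-48,7],[1,-48,7],[1,-48,7],[1,-48,7]], "spin": [0,0,0,0,0,0,0,0,0,0,0,0,0,0,0,0,0]}}

```text
time: 17.73
position: [503.7, 53.2, 63.3]
orientation: [-2.36, -2.074, -0.0]
ft_force: [-0.2, 0.9, 0.8]
finger_gap: 0.4
```

```bash
python3 -c "
from st import *
st()
f=cam('wrist'); cv2.imwrite('pics/w5.png',cv2.resize(f['frame'][120:420,130:430],None,fx=2,fy=2,interpolation=cv2.INTER_CUBIC))
R,p=tool()
for q in [(-72.4-24+.0,5)]:
  P=o+q[0]*ex+q[1]*ey; print(proj(f,[*P,5]),proj(f,[*P,95]))
"
```

```text
t 17.725 tcp rack -120.40440424801356 4.816498792762312 63.26063512754841 origin x -89.40440424801356 yaw -0.12862285099891724 F rack -0.3404767792879838 0.819592456718802 0.7885879515948153 T [-0.003 -0.013  0.01 ] gap 0.38685191686461384
[284.622 271.325] [284.011 387.133]
```

View pics/w5.png

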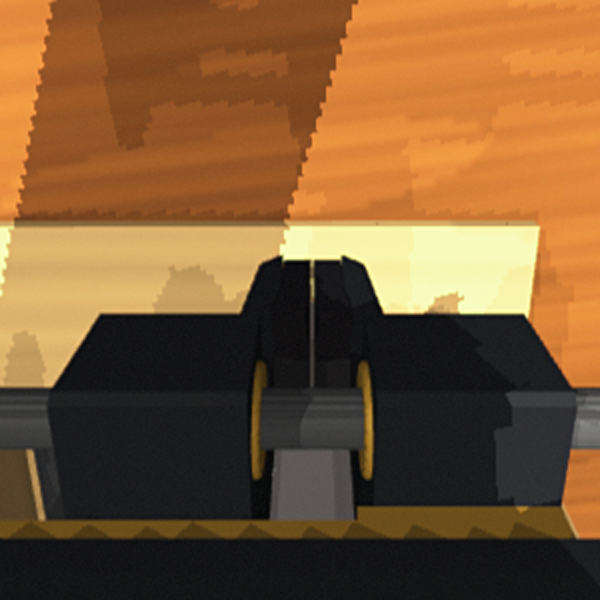

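The closed fingers are centred behind the tail, which is visible at about (312,485) in the crop. I'll push gently.

Request:
{"fn": "carry_out", "kwargs": {"jaw": [0,0,0,0,0,0,0,0,0,0,0,0,0], "offset": [[0,8,0],[0,12,0],[0,15,0],[0,18,0],[0,21,0],[0,24,0],[0,27,0],[0,30,0],[0,33,0],[0,36,0],[0,39,0],[0,42,0],[0,42,0]], "spin": [0,0,0,0,0,0,0,0,0,0,0,0,0]}}

```text
time: 19.4
position: [545.8, 47.7, 63.2]
orientation: [2.359, 2.074, 0.001]
ft_force: [0.2, 0.9, 0.3]
finger_gap: 0.4
```

```bash
python3 -c "
from st import *
st()
f=cam('side'); look('side',['loose_tin','row_tin_a'])
f=cam('scene'); look('scene',['loose_tin','short_tin','row_tin_a'])
cv2.imwrite('pics/c6.png',cv2.resize(f['frame'][150:270,220:370],None,fx=4,fy=4,interpolation=cv2.INTER_CUBIC))
"
```

```text
t 19.4 tcp rack -77.93791088573259 4.73598198249484 63.23516504102969 origin x -46.93791088573259 yaw -0.12864554129227587 F rack 0.11066516658267495 0.8785038029026887 0.29207785517829643 T [-0.007 -0.028 -0.075] gap 0.3834262681702154
side loose_tin [(0.6, [610.7, 44.3, 1.8])]
side row_tin_a [(0.8, [591.8, -189.6, -1.9]), (0.8, [797.5, 163.0, 0.3]), (0.65, [804.1, -1.9, -2.3])]
scene loose_tin [(0.65, [611.1, 45.1, 2.4])]
scene short_tin [(0.92, [626.7, 64.7, 5.5])]
scene row_tin_a [(0.98, [589.9, -191.5, -3.6]), (0.84, [804.0, -0.7, -0.2]), (0.82, [619.9, 12.5, 6.4]), (0.82, [630.8, 94.2, 5.8])]
```

View pics/c6.png

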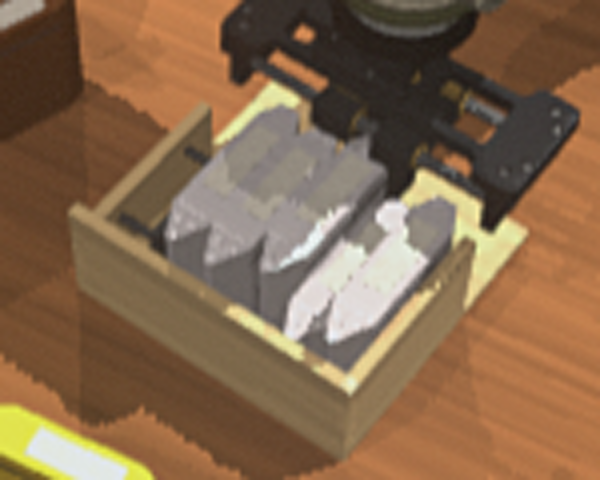

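The scene crop shows the loose tin third from the left at about (320,215), upright, with about 12 mm still to go. I'll push the rest in small steps.

Request:
{"fn": "carry_out", "kwargs": {"jaw": [0,0,0,0,0,0,0], "offset": [[0,2,0],[0,4,0],[0,6,0],[0,8,0],[0,9.5,0],[0,11,0],[0,11,0]], "spin": [0,0,0,0,0,0,0]}}

```text
time: 20.62
position: [556.5, 46.4, 63.2]
orientation: [2.359, 2.074, 0.001]
ft_force: [0.5, -0.1, -0.5]
finger_gap: 0.4
```

Request:
{"fn": "carry_out", "kwargs": {"jaw": [0,0], "offset": [[0,0.7,0],[0,1.4,0]], "spin": [0,0]}}

```text
time: 20.88
position: [557.6, 46.2, 63.2]
orientation: [-2.359, -2.074, 0.0]
ft_force: [-2.3, -0.2, 1.3]
finger_gap: 0.6
```

```bash
python3 -c "
from st import *
st()
f=cam('scene'); look('scene',['loose_tin','short_tin'])
f=cam('side'); look('side',['loose_tin','short_tin'])
"
```

```text
t 20.875 tcp rack -66.04903540426884 4.794065822317277 63.22938375627683 origin x -35.049035404268835 yaw -0.12860716362249186 F rack -2.304421308632224 -0.4546782134809485 1.3141468293529395 T [ 0.063  0.289 -0.002] gap 0.6467832728769223
scene loose_tin [(0.62, [624.4, 43.6, 5.0])]
scene short_tin [(0.6, [628.1, 65.2, 4.8])]
side loose_tin []
side short_tin []
```

Request:
{"fn": "carry_out", "kwargs": {"jaw": [0,0], "offset": [[0,0.6,0],[0,1.2,0]], "spin": [0,0]}}

```text
time: 21.42
position: [558.8, 46.1, 63.2]
orientation: [-2.359, -2.074, 0.0]
ft_force: [-2.3, 0.3, -0.4]
finger_gap: 0.6
```

Request:
{"fn": "carry_out", "kwargs": {"jaw": [0,0], "offset": [[0,0.4,0],[0,0.4,0]], "spin": [0,0]}}

```text
time: 21.68
position: [559.3, 46.0, 63.2]
orientation: [2.36, 2.074, 0.0]
ft_force: [-1.7, 1.2, -1.0]
finger_gap: 0.4
```

Request:
{"fn": "carry_out", "kwargs": {"jaw": [0,0], "offset": [[0,0.5,0],[0,0.5,0]], "spin": [0,0]}}

```text
time: 21.92
position: [559.7, 45.9, 63.2]
orientation: [2.36, 2.074, 0.0]
ft_force: [-1.0, 0.1, -0.5]
finger_gap: 0.7
```

Request:
{"fn": "carry_out", "kwargs": {"jaw": [0,0], "offset": [[0,0.5,0],[0,0.5,0]], "spin": [0,0]}}

```text
time: 22.18
position: [559.9, 45.9, 63.2]
orientation: [-2.359, -2.074, 0.001]
ft_force: [-4.0, 1.3, 2.3]
finger_gap: 0.0
```

Request:
{"fn": "carry_out", "kwargs": {"jaw": [0,0], "offset": [[0,0.4,0],[0,0.4,0]], "spin": [0,0]}}

```text
time: 22.42
position: [559.9, 45.9, 63.2]
orientation: [-2.359, -2.073, 0.002]
ft_force: [-7.5, 1.7, 3.3]
finger_gap: 0.3
```

Position has stopped advancing while the force builds to about 7.5 N, so the tin is home. I'll back off, rise and check from above.

Request:
{"fn": "carry_out", "kwargs": {"jaw": [0,0,0,0,0,0,0,0,0,0], "offset": [[0,-5,0],[0,-25,0],[0,-40,-20],[0,-40,-70],[0,-40,-120],[0,-40,-160],[0,-10,-160],[0,30,-160],[0,50,-160],[0,50,-160]], "spin": [0,0,0,0,0,0,0,0,0,0]}}

```text
time: 23.68
position: [610.9, 39.1, 222.8]
orientation: [2.36, 2.073, 0.001]
ft_force: [-0.8, 0.4, -0.1]
finger_gap: 0.5
```

```bash
python3 -c "
from st import *
st()
f=cam('wrist'); cv2.imwrite('pics/w7.png',cv2.resize(f['frame'][60:310,170:400],None,fx=2.4,fy=2.4,interpolation=cv2.INTER_CUBIC))
look('wrist',['loose_tin','short_tin'])
cam('scene'); look('scene',['loose_tin','short_tin','row_tin_a','mug','jar'])
"
```

```text
t 23.675 tcp rack -12.238261124602609 4.53025933946172 222.75116804217802 origin x 18.76173887539739 yaw -0.1289232574561723 F rack -0.8583627367528343 0.30396461277914616 -0.056300518967023365 T [ 0.067  0.071 -0.047] gap 0.491181102356886
wrist loose_tin [(0.69, [621.1, 39.3, -0.2])]
wrist short_tin [(0.69, [616.3, -14.5, -0.3]), (0.65, [630.3, 64.1, 2.2])]
scene loose_tin [(0.9, [623.4, 40.4, 6.1])]
scene short_tin [(0.75, [628.9, 63.5, 4.7]), (0.42, [624.4, 39.5, 4.3])]
scene row_tin_a [(0.91, [615.4, -18.7, 5.4]), (0.91, [589.0, -189.5, -1.2]), (0.87, [803.9, -2.6, 0.2]), (0.83, [802.0, 167.1, 0.6])]
scene mug [(0.76, [470.9, 318.5, -4.5])]
scene jar [(0.6, [664.7, 329.2, 1.8])]
```

View pics/w7.png

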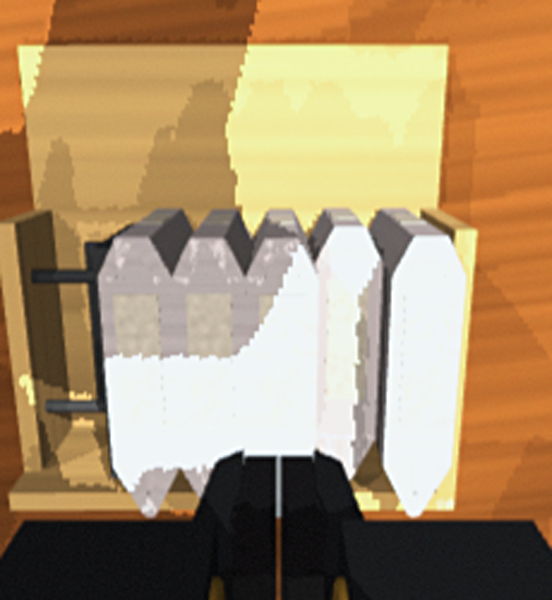

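All five tails line up at row 236 or so, with the loose tin at about (280,240) just left of (spring side of) the short tin at (345,240). The tins are square, packed and upright, and the gripper is clear.

```bash
python3 -c "
from rig import ticket
print(ticket.job_done())"
```

```text
the job is handed in; nothing more can be done
None
```

The loose tin is filed directly beside the short tin on its sprung-plate side, pushed home, and I have handed the job in at about 24 s of the 69 s. I gripped it near the tail and slid it in nose first just above the rack floor, moving diagonally so the row spread against the spring. Then I let go and pushed the tail home with closed fingers.

- **Force:** The wrist readings I took, mostly at the end of each move, stayed under about 9 N. At the end the tin stopped moving while the push force rose to about 7.5 N, so it is against the back stop.
- **Fit:** The last overhead picture shows all five tins upright, square and packed, with their tails level to the eye. The network put the loose tin 23–26 mm from the short one.
- **Flushness:** The network's raw positions put its tail about 2–6 mm behind the short tin's along the rack. That is near its own 4 mm error, and I trusted the picture and the contact stop instead.
- **Bystanders:** The network puts the mug and jar within about 4 mm of where they started. I did not measure the spoon again, but the arm never worked near it.
- **Calibration:** The wrist camera read about 1.7 mm off sideways. I corrected for that before inserting by measuring the held tin and the row in the same picture.

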